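# Feel along a curved brass blank for burrs

### The arm

A 7-joint arm with a two-finger parallel gripper is mounted at the origin on the work surface. World frame = base frame: x ahead of the robot, y to its left, z up, the work surface at z = 0. Lengths are in m, angles in rad, forces in N, time in s.
With the tool pointing down it reaches from about 0.4 to 0.85 m from the base axis. Payload 10.4 kg.
Tool frame: the origin (TCP) lies midway between the tips of the shut fingers; the grasp point (between the pads) lies 19 mm behind it; y points along the fingers, x is the direction in which the jaws open and shut, and the axes are right-handed (so a half turn about y gives the same grasp; the last joint's range is limited). The gripper opens to 87 mm and grips with 3 to 60 N. Pads are 19 mm wide; open, the fingers measure 117 mm over their backs; the gripper's body (75 mm by 190 mm) begins 51 mm behind the grasp point.
Start: joints at [-1.209, 0.332, -0.065, 1.46, 0.022, 1.35, -0.088], TCP at [0.235, 0.579, 0.223] pointing down, gripper open.
Joint ranges: [-2.6, 2.6], [-0.5, 2.12], [-1.47, 1.34], [0.16, 2.42], [-1.27, 4.41], [0.06, 2.06], [-2.6, 2.6]. Speed limits (rad/s): [2.22, 2.22, 2.79, 2.79, 3.14, 3.14, 3.14].

### API

Orientations are given as a unit quaternion [x, y, z, w].
In Python, from bench import * gives the robot as it stands.
- The arm moves only by the tool jog_arm, never from a script. Its argument "commands" is a list of rows, each an object with "translation": the shift along the world's x, y, z in mm, a list of three; "twist": the turn about the world's z in rad. A call has 1 to 20 rows; each row shifts and turns the commanded pose from where the row before left it; what a row does not reach is not made up. A row lasts 1/10 s, in which the tool goes at most 50 mm and 8.59 degrees, less where a joint would pass 70% of its speed; a pose out of reach is approached as far as the arm can. A call is refused whole if a number of a shift passes 50 or a number of a turn 0.15, either way. A call with a gripper value outside its range is refused whole. "grip" is the closure, from 0 (fully open) to 1 (shut), set as the call begins (left out, the last holds). The fingers move at their own pace and stop on an object; "grip_force" is the grip in N (left out, the last holds). Time passes only in rows, so rows that do not move let the fingers close. It gives the time, the measured TCP pose, the force and the opening at its end, in the units of the state.
- read_state(): the state, without advancing time (a new reading comes with each control period).
- camera(name): name is "side" or "top" or "wrist"; returns a dict with "img" (480x640x3 uint8, red, green, blue), "fx", "fy", "cx", "cy" (pixels), "cam_to_world" (4x4, takes a point from camera to world coordinates). Camera axes: x right, y down, z forward; pixel columns grow to the right and rows downward; lengths in m; the calibration is good to about 2 mm. The wrist camera is an equidistant fisheye: a pixel r from the principal point sees the ray r / f radians off the axis. A picture is of the moment at which its call begins. There is no depth.
- close_job(): hands the job in, once; it reports no verdict.
The state is a dict: "time": time; "joint_positions": joint angles; "joint_vel": joint speeds; "joint_torque": joint torques, N m; "ee_pos": TCP position; "eef_rot": TCP orientation; "ft_force": force on the tool from outside, world axes, zero at the start; "torque": the same for the moment, N m; "width": finger opening in m.
Only numpy, scipy, OpenCV 4.12 (cv2) and the standard library are available. Lean on these libraries where they do the work, as an engineer would, in place of code of your own. Each camera call takes 0.05 s, during which the arm holds its last target.

### The job

Check the curved brass blank on the sprung plate for burrs: with the fingers closed, run the fingertips lightly along the middle of its top face, touching it all along the curve from its eyelet end to its plain square end, without pushing the sprung plate nearly to its stop. Finish there, with the fingertips still resting lightly on the square end. Only touch the blank, do not lift it or push it off its pins, and leave the straight bar, the jar and the screwdriver where they are.

Things in the scene. Friction and masses are not known exactly. Their poses are not given: they have to be found in the camera images.
- holder: Fixed steel base of the sprung plate, 110 x 180 x 14 mm; origin at the centre of its underside. Any yaw. Above it on four springs is a flat steel plate (104 x 176 x 8 mm, its top 40 mm above the bench) with 4 mm high pins round the blank. Its axes are parallel to the blank's.
- platen (a joint): How far the sprung plate is pushed down, in m: 0 = up at rest, 0.012 = at its stop. Straight down only. It starts to sink at about 3 N, and each further mm takes about 0.4 N (about 5 N at 5 mm). More than 0.009 is too hard.
- blank: The curved brass blank: loose flat strip 16 mm wide, 6 mm thick, 130 g, lying on the sprung plate between lower pins (1 mm play); top face 46 mm above the bench. Middle line: arc of radius 70 mm, 160 mm long, about (x 50, y 0 mm) of its frame. -y end: round eyelet 26 mm across with a 10 mm hole; +y end: cut square. Origin at its underside's height, above the base's origin.
- p0 (a point): Point on the middle line of the blank's top face, at the root of the eyelet, 15 mm from the hole centre. In the blank's frame it lies on the arc, -60 degrees from the middle of the arc (towards -y).
- p1 (a point): Point on the middle line of the blank's top face, 29 mm along the curve from p0. In the blank's frame it lies on the arc, -36 degrees from the middle of the arc (towards -y).
- p2 (a point): Point on the middle line of the blank's top face, 29 mm along from p1. In the blank's frame it lies on the arc, -12 degrees from the middle of the arc (towards -y).
- p3 (a point): Point on the middle line of the blank's top face, 29 mm along from p2. In the blank's frame it lies on the arc, 12 degrees from the middle of the arc (towards +y).
- p4 (a point): Point on the middle line of the blank's top face, 29 mm along from p3. In the blank's frame it lies on the arc, 36 degrees from the middle of the arc (towards +y).
- p5 (a point): Point on the middle line of the blank's top face, 29 mm along from p4, about 9 mm before the square end. In the blank's frame it lies on the arc, 60 degrees from the middle of the arc (towards +y).
- bar: Bystander: a loose straight brass bar, about 130 x 16 x 6 mm with a 26 mm eyelet, lying on a fixed wooden block 70 x 170 x 34 mm. Origin near the middle of its underside. Not to be touched.
- jar: Bystander: closed glass jar, 54 mm across and 70 mm tall, origin at the centre of its underside.
- screwdriver: Bystander: small screwdriver with a wooden handle, 150 mm long, lying on the bench; origin on the bench, near its middle.
Mind the look-alikes: they are no part of the job. Of the things that look like the blank, the smallest one is meant.

How it is judged:
By the outcome, as a careful person would: the job done as asked, in the order asked, and still so for the second after the job is handed in, while the arm keeps its last pose, push and grip.
It also fails if it takes over 51 s, if anything falls off the work surface, if the arm or the gripper's body presses on something with over 40 N, if the wrist force passes 120 N, or if a joint passes its speed limit or range.

## Working session

There is one attempt and no reset: what is moved stays moved. The work goes in short steps, Python scripts to look and compute and a tool call to move; the robot and the scene stay as the last step left them, time stands still between calls to the robot, and variables do not carry over. Pictures are saved under pics/ and viewed, and the job is handed in when it is done.

Besides the shell and the picture viewer there is one more tool, called as name([rows], argument=value, ...), one row to a line, values as JSON. jog_arm: Moves the arm, as the interface text tells. Its arguments: {"type":"object","properties":{"commands":{"type":"array"},"grip":{"type":"number"},"grip_force":{"type":"number"}},"required":["commands"]}

```bash
ls; mkdir -p pics
python3 - <<'E'
from bench import *
import cv2
s=read_state(); print(s)
for n in ["side","top","wrist"]:
    c=camera(n); cv2.imwrite(f"pics/{n}0.png",c["img"][:,:,::-1]); print(n,c["fx"],c["fy"],c["cx"],c["cy"],c["cam_to_world"])
E
```

```text
pics
{'time': 0.0, 'joint_positions': array([-1.2086073 ,  0.3328605 , -0.06472789,  1.46092388,  0.02164294,
        1.34991159, -0.08854449]), 'joint_vel': array([ 0.00015019,  0.00024321, -0.00069418, -0.00096094,  0.00041689,
       -0.00097219, -0.00215475]), 'joint_torque': array([ 2.21764244e-04, -6.23248029e+01,  2.49593711e-02, -3.89907432e+01,
       -6.13855803e-02,  3.96631763e-02,  1.44051601e-04]), 'ee_pos': array([0.23446189, 0.57894175, 0.22176946]), 'eef_rot': array([ 0.58668296,  0.39478124, -0.39556498, -0.586071  ]), 'ft_force': array([-0.51336218, -0.85803809, -0.74435488]), 'torque': array([-0.00217395,  0.00391742,  0.00227967]), 'width': 0.0869549517961679}
side 487.82228373920555 487.82228373920555 322.61488557060807 235.59492125084736 [[ 0.99620143 -0.07087572  0.05058993  0.40645688]
 [-0.08584139 -0.7017222   0.70726036 -0.63735911]
 [-0.01462752 -0.70891649 -0.70514073  0.71178364]
 [ 0.          0.          0.          1.        ]]
top 470.8047235282186 470.8047235282186 318.3616053756949 241.503512023082 [[ 7.81726027e-03 -9.77053095e-01  2.12852391e-01  2.92158360e-01]
 [-9.99969215e-01 -7.78234157e-03  1.00190888e-03  2.51354606e-02]
 [ 6.77571836e-04 -2.12853671e-01 -9.77083853e-01  9.03565179e-01]
 [ 0.00000000e+00  0.00000000e+00  0.00000000e+00  1.00000000e+00]]
wrist 371.64829954431775 371.64829954431775 318.15788815082925 239.92746479823862 [[ 3.75676136e-01  8.92789829e-01  2.48583510e-01  1.67185692e-01]
 [ 9.26750741e-01 -3.61703614e-01 -1.01506449e-01  6.07029300e-01]
 [-7.10371683e-04  2.68508503e-01 -9.63277052e-01  3.83669616e-01]
 [ 0.00000000e+00  0.00000000e+00  0.00000000e+00  1.00000000e+00]]
```

View pics/top0.png

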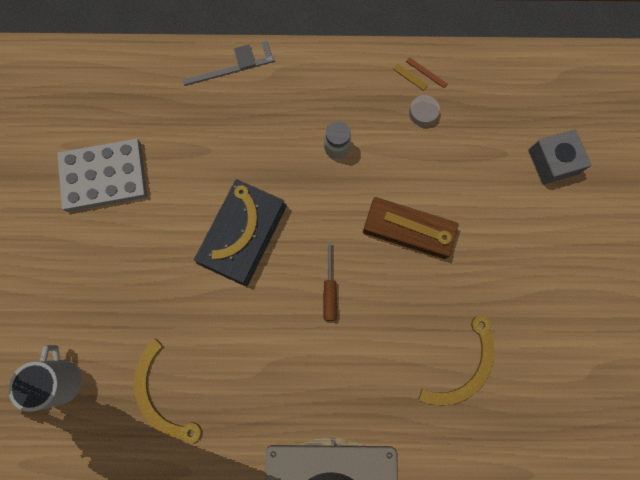

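View pics/side0.png

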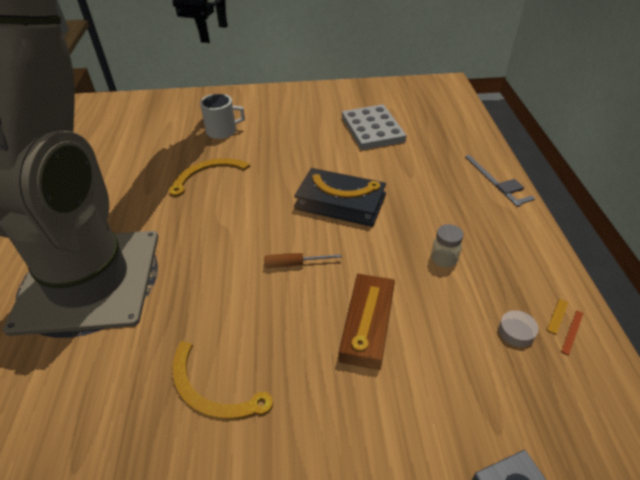

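View pics/wrist0.png

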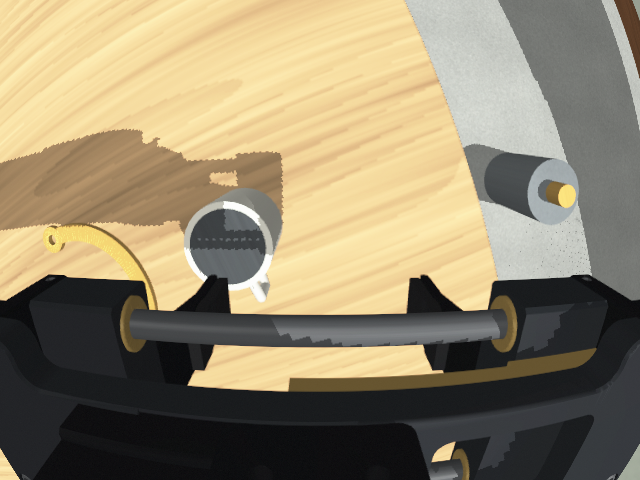

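The top view shows three curved brass strips: (235,222) on the dark sprung plate, (165,395) on the bench and (460,365) on the bench. The one at (235,222) is meant, because it is the smallest and lies on the sprung plate between pins. I'll confirm it in an enlarged crop and measure it.

```bash
cat > h.py <<'E'
import numpy as np, cv2
def ray(c,u,v,z):
    u=np.atleast_1d(u).astype(float);v=np.atleast_1d(v).astype(float)
    d=np.stack([(u-c["cx"])/c["fx"],(v-c["cy"])/c["fy"],np.ones_like(u)],1)
    T=np.array(c["cam_to_world"]); d=d@T[:3,:3].T
    return T[:3,3]+d*((z-T[2,3])/d[:,2])[:,None]
def proj(c,P):
    T=np.array(c["cam_to_world"]); q=(np.atleast_2d(P)-T[:3,3])@T[:3,:3]
    return np.stack([c["fx"]*q[:,0]/q[:,2]+c["cx"],c["fy"]*q[:,1]/q[:,2]+c["cy"]],1)
def brass(img,box):
    hsv=cv2.cvtColor(img,cv2.COLOR_RGB2HSV)
    m=cv2.inRange(hsv,(15,130,90),(32,255,255)); k=np.zeros_like(m); x0,y0,x1,y1=box; k[y0:y1,x0:x1]=m[y0:y1,x0:x1]
    return k
E
python3 - <<'E'
from bench import *
from h import *
from scipy.optimize import least_squares
for n,box in [("top",(196,178,290,285)),("side",(305,168,388,205))]:
    c=camera(n); m=brass(c["img"],box)
    cs,_=cv2.findContours(m,cv2.RETR_EXTERNAL,cv2.CHAIN_APPROX_NONE); k=max(cs,key=cv2.contourArea)
    print(n,cv2.contourArea(k),cv2.boundingRect(k))
    # keep only the largest blob
    mm=np.zeros_like(m); cv2.drawContours(mm,[k],-1,255,-1); mm&=m
    v,u=np.nonzero(mm); P=ray(c,u,v,0.046)[:,:2]
    # circle fit R=0.07 to the strip pixels
    r=least_squares(lambda q:np.hypot(P[:,0]-q[0],P[:,1]-q[1])-.07,P.mean(0),loss="soft_l1",f_scale=.004)
    ctr=r.x; rr=np.hypot(*(P-ctr).T); print("centre",ctr,"r pct",np.percentile(rr,[2,10,50,90,98]))
    d=P-ctr; mid=np.arctan2(*(d.mean(0)[::-1])); a=np.degrees((np.arctan2(d[:,1],d[:,0])-mid+np.pi)%(2*np.pi)-np.pi)
    print("mid deg",np.degrees(mid),"ang",a.min(),a.max())
    for b in range(-80,80,5):
        s=(a>=b)&(a<b+5)
        if s.any(): print(b,s.sum(),np.round(1e3*np.array([rr[s].min(),rr[s].max()]),1),end="; ")
    print()
    x0,y0,x1,y1=box; cr=c["img"][y0:y1,x0:x1]; cv2.imwrite(f"pics/crop_{n}.png",cv2.resize(cr,None,fx=5,fy=5,interpolation=cv2.INTER_CUBIC)[:600,:800,::-1])
E
```

```text
top 757.0 (212, 186, 45, 73)
centre [0.52316345 0.22104798] r pct [0.06119158 0.06290571 0.0700623  0.07655008 0.07790843]
mid deg -107.43507495889465 ang -74.54136779262159 75.98264575564825
-75 26 [61.9 77. ]; -70 31 [61.9 77.5]; -65 28 [62.4 77.7]; -60 29 [62.  77.7]; -55 27 [62.5 77.5]; -50 30 [62.2 77.8]; -45 28 [61.3 77.6]; -40 27 [61.9 77.3]; -35 29 [61.  77.5]; -30 26 [62. 77.]; -25 29 [62.  77.1]; -20 26 [62.4 77.4]; -15 28 [61.2 77. ]; -10 28 [61.9 77.3]; -5 27 [61.9 76.7]; 0 26 [61.5 77.1]; 5 26 [61.8 76.9]; 10 27 [62.4 77.4]; 15 27 [62.  77.3]; 20 28 [62.1 77.5]; 25 26 [62.5 77.7]; 30 27 [62.1 77.6]; 35 26 [62.  77.5]; 40 27 [62.7 77.9]; 45 25 [61.8 77.1]; 50 25 [61.8 77. ]; 55 29 [58.6 77.6]; 60 29 [57.1 81.6]; 65 31 [57.2 81.9]; 70 31 [59.  79.5]; 75 3 [67.  72.4]; 
side 967.0 (312, 168, 76, 37)
centre [0.52384394 0.21383045] r pct [0.01317627 0.02646784 0.06259793 0.08435    0.11479061]
mid deg -51.04459345090943 ang -179.4511794066539 179.61267621273606
-80 15 [53.1 71.7]; -75 14 [53.9 71.6]; -70 15 [53.  70.7]; -65 16 [53.8 72.2]; -60 16 [52.3 70.3]; -55 16 [51.8 71.7]; -50 19 [51.5 71.5]; -45 17 [51.6 71.5]; -40 15 [51.8 69. ]; -35 16 [52.5 70.4]; -30 15 [53.5 71.6]; -25 14 [55.5 70.8]; -20 17 [54.3 72.6]; -15 14 [53.6 71.9]; -10 24 [ 54.8 124.9]; -5 34 [ 54.9 126.2]; 0 27 [ 55.5 115.4]; 5 24 [ 55.  107.5]; 10 31 [ 53.1 102.1]; 15 30 [53.4 97.5]; 20 21 [54.1 93.6]; 25 16 [57.1 91.5]; 30 37 [33.8 89.3]; 35 44 [22.4 88.4]; 40 29 [37.7 88.2]; 45 58 [11.3 89.2]; 50 45 [22.8 90.6]; 55 47 [16.3 92.6]; 60 43 [12.  93.9]; 65 28 [10.  74.7]; 70 20 [ 8.  60.3]; 75 14 [13.7 50.4];
```

View pics/crop_top.png

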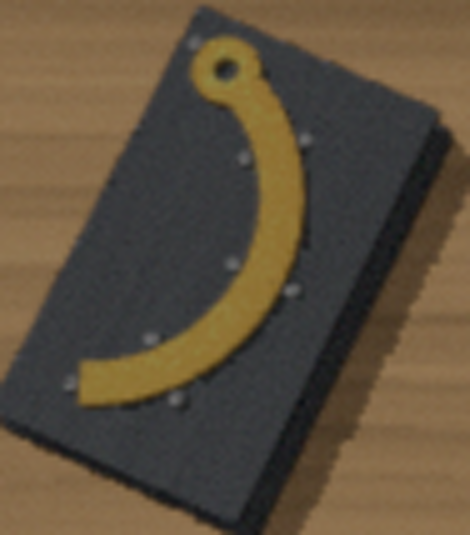

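View pics/crop_side.png

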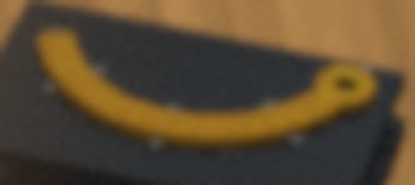

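The crop confirms it: the brass strip sits between pins on the dark plate, with its eyelet at about (241,192) and its square end at about (212,254). Next I'll fix its frame and cross-check it in the side view.

Run:
```python
from bench import *
from h import *
c=camera("top"); s=camera("side")
C=np.array([.52316,.22105])
hole=ray(c,241.2,191.6,.046)[0]; hs=ray(s,374.4,184.6,.046)[0]
e=ray(c,[211.8,212.0],[250,259],.046)[:,:2].mean(0); 
es=ray(s,[312,320.5],[175.8,174],.046)[:,:2].mean(0)
A=lambda p:np.degrees(np.arctan2(p[1]-C[1],p[0]-C[0]))
print("hole top/side",hole,hs,A(hole),np.hypot(*(hole[:2]-C)),"end",e,es,A(e))
# plate edges (top face z .04)
q=ray(c,196+np.array([205,0,240,440])/5,178+np.array([5,415,530,112])/5,.04)[:,:2]
print("plate corners",q, "ctr",q.mean(0))
for i,j in [(0,1),(3,2),(0,3),(1,2)]:
    d=q[j]-q[i]; print(i,j,np.hypot(*d),np.degrees(np.arctan2(d[1],d[0])))
for mid in [-114.7]:
    m=np.radians(mid); print("origin est",C-0.05*np.array([-np.cos(m),-np.sin(m)]))
    P=[C+.07*np.array([np.cos(m-np.radians(b)),np.sin(m-np.radians(b))]) for b in (-60,-36,-12,12,36,60)]
    P=np.array(P); print(np.round(P,4)); P3=np.c_[P,np.full(6,.046)]
    print(proj(c,P3).round(1)); print(proj(s,P3).round(1))
    for n,cc,b in (("top",c,(196,178,290,285)),("side",s,(300,160,395,225))):
        im=cc["img"][:,:,::-1]; x0,y0,x1,y1=b; z=5; cr=cv2.resize(im[y0:y1,x0:x1],None,fx=z,fy=z,interpolation=cv2.INTER_CUBIC)
        for u,v in proj(cc,P3): cv2.circle(cr,(int((u+.5-x0)*z),int((v+.5-y0)*z)),3,(0,0,255),-1)
        cv2.imwrite(f"pics/pts_{n}.png",cr)
```

```text
hole top/side [0.57525022 0.1740002  0.046     ] [0.57880179 0.1746313  0.046     ] -42.08950650740549 0.07019313054977323 end [0.45277716 0.22306684] [0.45657564 0.22159882] 178.35862164178798
plate corners [[0.60267286 0.18424823]
 [0.44135291 0.25333283]
 [0.39912896 0.1622795 ]
 [0.56025341 0.09240077]] ctr [0.50085204 0.17306533]
0 1 0.17549019689311648 156.81717126076236
3 2 0.17562495449086696 156.55390370418968
0 3 0.10116998767182651 -114.78970026272907
1 2 0.10036717850677049 -114.8784579504155
origin est [0.50226665 0.17562459]
[[0.5636 0.1639]
 [0.5369 0.1524]
 [0.5078 0.1528]
 [0.4813 0.1649]
 [0.4621 0.1868]
 [0.4535 0.2146]]
[[246.2 197.5]
 [251.8 211.1]
 [251.  226. ]
 [243.9 239.7]
 [231.7 249.7]
 [216.5 254.2]]
[[368.2 188.2]
 [356.5 192.5]
 [342.8 193.3]
 [329.9 190.5]
 [320.  184.6]
 [315.1 176.9]]
```

```bash
python3 -c "
import cv2,numpy as np
a=cv2.imread('pics/pts_top.png');b=cv2.imread('pics/pts_side.png')
o=np.zeros((600,800,3),np.uint8);a=cv2.resize(a,None,fx=.65,fy=.65);b=b[:,:480]
o[:a.shape[0],:a.shape[1]]=a;o[:b.shape[0],a.shape[1]+5:a.shape[1]+5+b.shape[1]]=b;cv2.imwrite('pics/pts.png',o)"
```

```text
(no output)
```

View pics/pts.png

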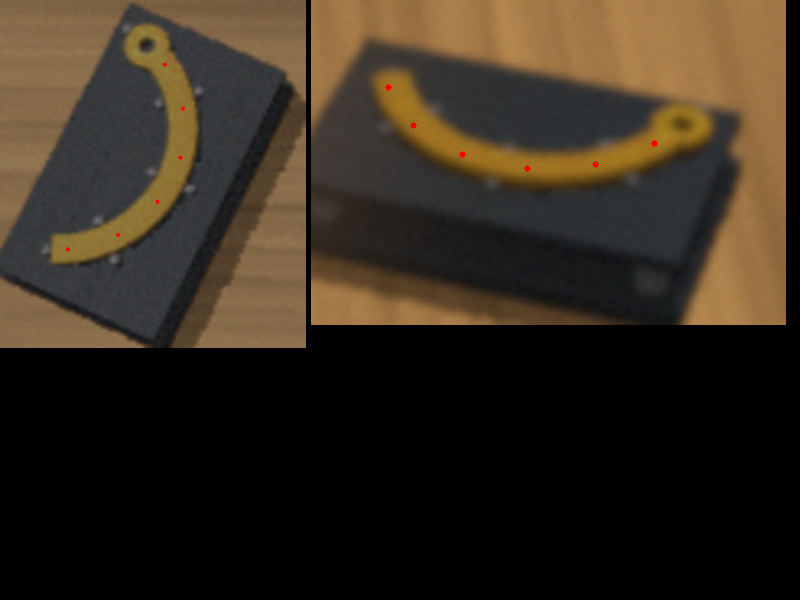

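Both views put the points on the middle line. They differ by about 3.5 mm in x, so I'll average them. Next I'll shut the fingers and travel at height to above p0.

jog_arm([
  {"translation": [16, -21, 0], "twist": 0},
  {"translation": [16, -21, 0], "twist": 0},
  {"translation": [16, -21, 0], "twist": 0},
  {"translation": [16, -21, 0], "twist": 0},
  {"translation": [16, -21, 0], "twist": 0},
  {"translation": [16, -21, 0], "twist": 0},
  {"translation": [16, -21, 0], "twist": 0},
  {"translation": [16, -21, 0], "twist": 0},
  {"translation": [16, -21, 0], "twist": 0},
  {"translation": [16, -21, 0], "twist": 0},
  {"translation": [16, -21, 0], "twist": 0},
  {"translation": [16, -21, 0], "twist": 0},
  {"translation": [16, -21, 0], "twist": 0},
  {"translation": [16, -21, 0], "twist": 0},
  {"translation": [16, -21, 0], "twist": 0},
  {"translation": [16, -21, 0], "twist": 0},
  {"translation": [16, -21, 0], "twist": 0},
  {"translation": [16, -21, 0], "twist": 0},
  {"translation": [16, -21, 0], "twist": 0},
  {"translation": [16, -21, 0], "twist": 0},
], grip=1, grip_force=20)

```text
time: 2.35
ee_pos: [0.5552, 0.1585, 0.2227]
eef_rot: [-0.586, -0.395, 0.395, 0.586]
ft_force: [-0.2, -0.3, -0.6]
width: 0.0004
```

jog_arm([
  {"translation": [3, 2, -20], "twist": 0},
  {"translation": [3, 2, -20], "twist": 0},
  {"translation": [3, 2, -20], "twist": 0},
  {"translation": [2, 0, -20], "twist": 0},
  {"translation": [0, 0, -20], "twist": 0},
  {"translation": [0, 0, -20], "twist": 0},
  {"translation": [0, 0, -20], "twist": 0},
  {"translation": [0, 0, -10], "twist": 0},
  {"translation": [0, 0, 0], "twist": 0},
  {"translation": [0, 0, 0], "twist": 0},
])

```text
time: 3.35
ee_pos: [0.566, 0.1654, 0.0733]
eef_rot: [0.586, 0.395, -0.395, -0.586]
ft_force: [-0.4, 0.4, 0.4]
width: 0.0006
```

Run:
```python
from bench import *
from h import *
from scipy.spatial.transform import Rotation as R
s=read_state(); print(s["time"],s["ee_pos"],s["ft_force"]); M=R.from_quat(s["eef_rot"]).as_matrix(); print(M.round(3))
o=np.zeros((600,800,3),np.uint8)
cs={n:camera(n) for n in("top","side","wrist")}
cv2.imwrite("pics/wrist1.png",cs["wrist"]["img"][:,:,::-1])
t=np.array(s["ee_pos"])
a=cs["top"]["img"][170:290,190:300,::-1]; a=cv2.resize(a,None,fx=3.5,fy=3.5,interpolation=cv2.INTER_CUBIC)
b=cs["side"]["img"][110:220,295:405,::-1]; b=cv2.resize(b,None,fx=3.5,fy=3.5,interpolation=cv2.INTER_CUBIC)
o[:a.shape[0],:a.shape[1]]=a; o[:b.shape[0],400:400+b.shape[1]]=b
cv2.imwrite("pics/hover1.png",o); print(proj(cs["side"],t),proj(cs["top"],t))
```

```text
3.35 [0.56600726 0.16541533 0.07331652] [-0.42920618  0.41556027  0.35889396]
[[ 0.375  0.001 -0.927]
 [ 0.927  0.     0.375]
 [ 0.001 -1.    -0.001]]
[[369.86006932 177.58547227]] [[243.27486554 191.73248142]]
```

View pics/hover1.png

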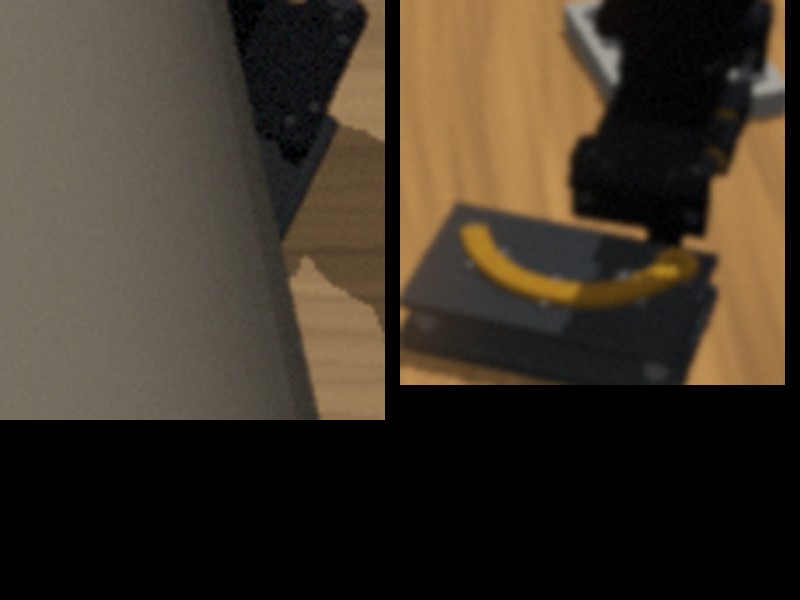

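View pics/wrist1.png

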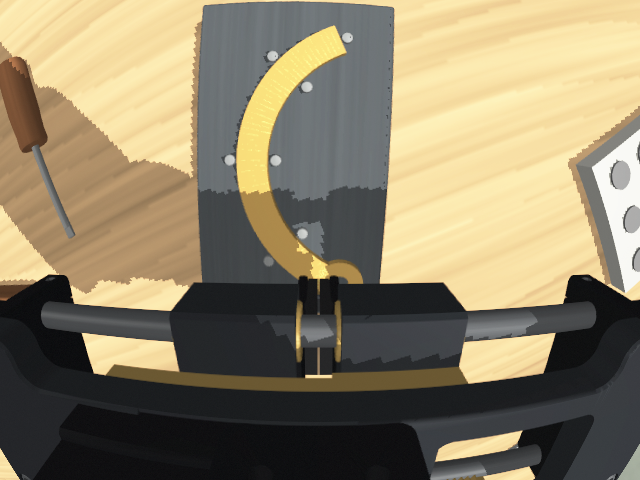

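The wrist view shows the strip from its square end at (340,38) to the eyelet at (345,275), with the shut fingertips at about (318,280). I'll measure the blank from this view as well.

```bash
cat >> h.py <<'E'
def wray(c,u,v,z):
    u=np.atleast_1d(u).astype(float)-c["cx"];v=np.atleast_1d(v).astype(float)-c["cy"]
    r=np.hypot(u,v); th=r/c["fx"]; k=np.where(r>1e-9,np.sin(th)/np.maximum(r,1e-9),0)
    d=np.stack([u*k,v*k,np.cos(th)],1); T=np.array(c["cam_to_world"]); d=d@T[:3,:3].T
    return T[:3,3]+d*((z-T[2,3])/d[:,2])[:,None]
def wproj(c,P):
    T=np.array(c["cam_to_world"]); q=(np.atleast_2d(P)-T[:3,3])@T[:3,:3]
    rho=np.hypot(q[:,0],q[:,1]); th=np.arctan2(rho,q[:,2]); k=c["fx"]*th/rho
    return np.stack([c["cx"]+k*q[:,0],c["cy"]+k*q[:,1]],1)
E
python3 - <<'E'
from bench import *
from h import *
from scipy.optimize import least_squares
def fit(P,c0):
    r=least_squares(lambda q:np.hypot(P[:,0]-q[0],P[:,1]-q[1])-.07,c0,loss="soft_l1",f_scale=.004); return r.x
w=camera("wrist"); hsv=cv2.cvtColor(w["img"],cv2.COLOR_RGB2HSV)
m=cv2.inRange(hsv,(15,110,90),(32,255,255)); k=np.zeros_like(m); k[10:245,215:375]=m[10:245,215:375]
n,l,st,_=cv2.connectedComponentsWithStats(k); i=1+np.argmax(st[1:,4]); print(st[i])
v,u=np.nonzero(l==i); P=wray(w,u,v,.046)[:,:2]; C=fit(P,[.523,.221])
d=P-C; rr=np.hypot(*d.T); print("wrist centre",C,"r",np.percentile(rr,[2,50,98]),"fx",w["fx"])
e=wray(w,[334,346],[26,52],.046)[:,:2]; em=e.mean(0); print("end",e,em,"w",np.hypot(*(e[1]-e[0])),np.degrees(np.arctan2(*(em-C)[::-1])))
q=wray(w,[203,393],[5,9],.04)[:,:2]; print("plate end width",np.hypot(*(q[1]-q[0])))
s=read_state(); print("TCP px",wproj(w,s["ee_pos"]), s["ee_pos"])
# side fit
c=camera("side");
E
python3 - <<'E'
import cv2
a=cv2.imread('pics/wrist1.png')[200:400,240:420]; cv2.imwrite('pics/wc.png',cv2.resize(a,None,fx=3,fy=3))
E
```

```text
[ 236   26  110  219 7922]
wrist centre [0.523713   0.22225105] r [0.06162503 0.06996732 0.07777537] fx 371.64829954431775
end [[0.44689964 0.22328904]
 [0.4622588  0.22352967]] [0.45457922 0.22340936] w 0.015361044223222433 179.04012577143615
plate end width 0.1023838294385182
TCP px [[316.7787661  295.92089446]] [0.56615383 0.16553761 0.07358515]
```

View pics/wc.png

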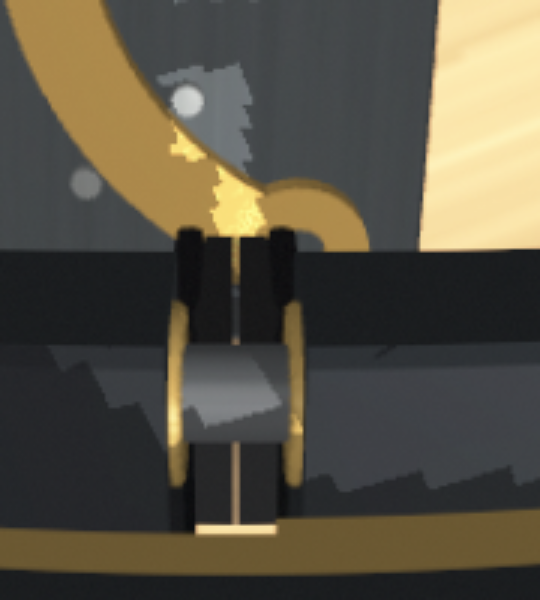

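The three views agree to 1–3 mm. From the wrist and top views, corrected by where the fingertips appear, the arc centre is about (0.5236, 0.2212) and its middle points at -114.3°. The tip is already over the start of the path, so I'll descend and then lower slowly to contact.

jog_arm([
  {"translation": [0, 0, -8], "twist": 0},
  {"translation": [0, 0, -6], "twist": 0},
  {"translation": [0, 0, -4], "twist": 0},
  {"translation": [0, 0, -3], "twist": 0},
  {"translation": [0, 0, -2], "twist": 0},
  {"translation": [0, 0, -2], "twist": 0},
  {"translation": [0, 0, -1], "twist": 0},
  {"translation": [0, 0, -1], "twist": 0},
  {"translation": [0, 0, 0], "twist": 0},
  {"translation": [0, 0, 0], "twist": 0},
])

```text
time: 4.6
ee_pos: [0.5656, 0.1653, 0.0458]
eef_rot: [-0.586, -0.395, 0.395, 0.586]
ft_force: [-2.6, -0.5, 2.7]
width: 0.0007
```

Run:
```python
from bench import *
from h import *
for i in range(3):
    s=read_state(); print(s["time"],np.array(s["ee_pos"]).round(4),np.array(s["ft_force"]).round(2),np.array(s["torque"]).round(3)); w=camera("wrist")
s=camera("side")
a=cv2.resize(w["img"][180:320,230:420,::-1],None,fx=2.5,fy=2.5); b=cv2.resize(s["img"][150:220,300:400,::-1],None,fx=3,fy=3,interpolation=cv2.INTER_CUBIC)
o=np.zeros((360,800,3),np.uint8); o[:a.shape[0],:a.shape[1]]=a;o[:b.shape[0],490:490+b.shape[1]]=b; cv2.imwrite("pics/touch.png",o)
```

```text
4.6 [0.5656 0.1653 0.0458] [-2.62 -0.53  2.73] [-0.185  0.422  0.011]
4.65 [0.5656 0.1653 0.0458] [-1.84 -0.46  3.84] [-0.122  0.436 -0.016]
4.7 [0.5656 0.1653 0.0458] [-1.19 -0.94  3.47] [-0.135  0.379  0.04 ]
```

View pics/touch.png

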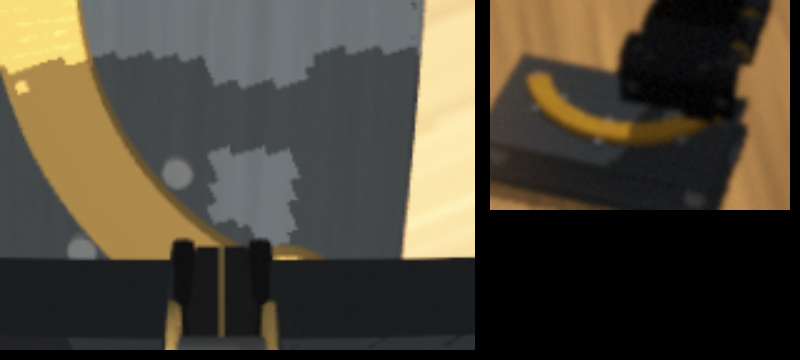

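Contact is light: about 3 N at z = 45.8 mm, as expected for a top face at 46 mm. I'll work out the path rows from here.

Run:
```python
import numpy as np
C=np.array([523.6,221.2]); f=lambda b:C+70*np.array([np.cos(np.radians(-114.3-b)),np.sin(np.radians(-114.3-b))])
b=np.linspace(-62,62,61); P=np.array([f(x) for x in b]); print(P[[0,20,40,60]].round(1))
Q=P.round(1); D=np.diff(Q,axis=0).round(1)
for k in range(3): print(D[20*k:20*k+20].tolist())
```

```text
[[566.4 165.8]
 [519.2 151.3]
 [474.1 171.7]
 [453.7 216.7]]
[[-2.0, -1.5], [-2.1, -1.4], [-2.1, -1.4], [-2.2, -1.3], [-2.2, -1.2], [-2.3, -1.1], [-2.3, -1.0], [-2.3, -1.0], [-2.4, -0.8], [-2.4, -0.8], [-2.4, -0.7], [-2.5, -0.6], [-2.4, -0.6], [-2.5, -0.4], [-2.5, -0.3], [-2.5, -0.3], [-2.6, -0.1], [-2.5, -0.1], [-2.5, 0.0], [-2.5, 0.1]]
[[-2.6, 0.2], [-2.5, 0.3], [-2.5, 0.4], [-2.4, 0.5], [-2.5, 0.6], [-2.4, 0.6], [-2.4, 0.8], [-2.4, 0.8], [-2.4, 0.9], [-2.3, 1.0], [-2.3, 1.1], [-2.2, 1.1], [-2.2, 1.3], [-2.2, 1.3], [-2.1, 1.4], [-2.0, 1.5], [-2.0, 1.5], [-2.0, 1.6], [-1.9, 1.7], [-1.8, 1.8]]
[[-1.7, 1.8], [-1.7, 1.9], [-1.6, 1.9], [-1.6, 2.0], [-1.5, 2.1], [-1.3, 2.1], [-1.4, 2.1], [-1.2, 2.2], [-1.2, 2.2], [-1.1, 2.3], [-1.0, 2.3], [-0.9, 2.4], [-0.8, 2.4], [-0.8, 2.4], [-0.6, 2.4], [-0.6, 2.5], [-0.5, 2.5], [-0.3, 2.5], [-0.3, 2.5], [-0.3, 2.5]]
```

jog_arm([
  {"translation": [0.3, 0.2, -0.5], "twist": 0},
  {"translation": [0.3, 0.2, -1], "twist": 0},
  {"translation": [0, 0, -1], "twist": 0},
  {"translation": [0, 0, 0], "twist": 0},
  {"translation": [0, 0, 0], "twist": 0},
])

```text
time: 5.3
ee_pos: [0.5662, 0.1656, 0.043]
eef_rot: [-0.586, -0.395, 0.395, 0.586]
ft_force: [-2.9, -1.4, 3.8]
width: 0.0006
```

jog_arm([
  {"translation": [-2.0, -1.5, 0], "twist": 0},
  {"translation": [-2.1, -1.4, 0], "twist": 0},
  {"translation": [-2.1, -1.4, 0], "twist": 0},
  {"translation": [-2.2, -1.3, 0], "twist": 0},
  {"translation": [-2.2, -1.2, 0], "twist": 0},
  {"translation": [-2.3, -1.1, 0], "twist": 0},
  {"translation": [-2.3, -1.0, 0], "twist": 0},
  {"translation": [-2.3, -1.0, 0], "twist": 0},
  {"translation": [-2.4, -0.8, 0], "twist": 0},
  {"translation": [-2.4, -0.8, 0], "twist": 0},
])

```text
time: 6.3
ee_pos: [0.5437, 0.1541, 0.0431]
eef_rot: [0.586, 0.395, -0.395, -0.586]
ft_force: [2.9, 1.0, 4.4]
width: 0.0002
```

Run:
```python
from bench import *
from h import *
s=read_state(); print(s["time"],np.array(s["ee_pos"]).round(4),np.array(s["ft_force"]).round(2))
w=camera("wrist"); s=camera("side")
a=cv2.resize(w["img"][:320,200:400,::-1],None,fx=1.8,fy=1.8); b=cv2.resize(s["img"][130:220,290:410,::-1],None,fx=3,fy=3,interpolation=cv2.INTER_CUBIC)
o=np.zeros((580,800,3),np.uint8); o[:a.shape[0],:a.shape[1]]=a;o[:b.shape[0],420:420+b.shape[1]]=b; cv2.imwrite("pics/mid1.png",o)
```

```text
6.3 [0.5437 0.1541 0.0431] [2.9  1.   4.35]
```

View pics/mid1.png

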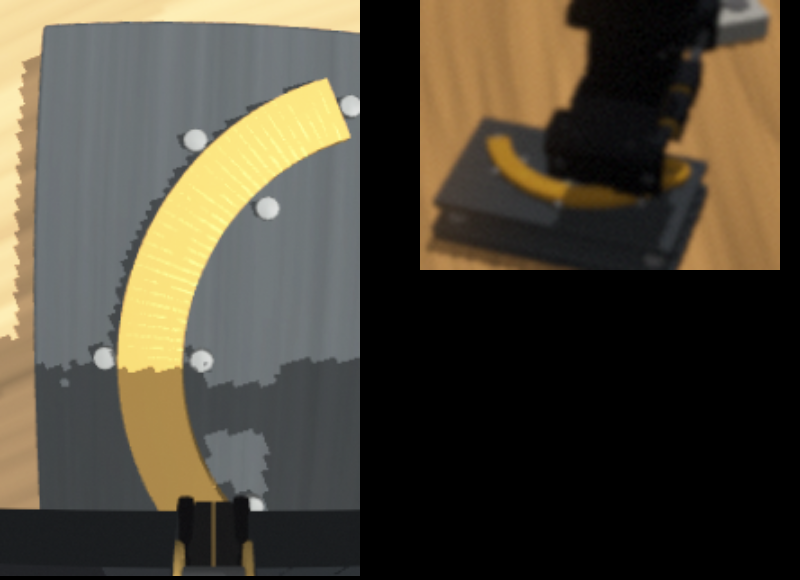

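The wrist view shows the blank still between its pins (e.g. the pins at (105,358) and (201,360) in the crop). The finger gap at (213,540) lies on the strip's middle line. I'll continue.

jog_arm([
  {"translation": [-2.4, -0.7, 0], "twist": 0},
  {"translation": [-2.5, -0.6, 0], "twist": 0},
  {"translation": [-2.4, -0.6, 0], "twist": 0},
  {"translation": [-2.5, -0.4, 0], "twist": 0},
  {"translation": [-2.5, -0.3, 0], "twist": 0},
  {"translation": [-2.5, -0.3, 0], "twist": 0},
  {"translation": [-2.6, -0.1, 0], "twist": 0},
  {"translation": [-2.5, -0.1, 0], "twist": 0},
  {"translation": [-2.5, 0, 0], "twist": 0},
  {"translation": [-2.5, 0.1, 0], "twist": 0},
  {"translation": [-2.6, 0.2, 0], "twist": 0},
  {"translation": [-2.5, 0.3, 0], "twist": 0},
  {"translation": [-2.5, 0.4, 0], "twist": 0},
  {"translation": [-2.4, 0.5, 0], "twist": 0},
  {"translation": [-2.5, 0.6, 0], "twist": 0},
])

```text
time: 7.9
ee_pos: [0.5063, 0.1532, 0.0431]
eef_rot: [-0.586, -0.395, 0.395, 0.586]
ft_force: [2.8, -1.1, 4.7]
width: 0.0004
```

Run:
```python
from bench import *
from h import *
s=read_state(); p=np.array(s["ee_pos"]); print(s["time"],p.round(4),np.array(s["ft_force"]).round(2)); d=p[:2]-[.5236,.2212]; print("r",np.hypot(*d),"b",-114.3-np.degrees(np.arctan2(d[1],d[0])))
w=camera("wrist"); s=camera("side")
a=cv2.resize(w["img"][:320,200:400,::-1],None,fx=1.8,fy=1.8); b=cv2.resize(s["img"][130:220,290:410,::-1],None,fx=3,fy=3,interpolation=cv2.INTER_CUBIC)
o=np.zeros((580,800,3),np.uint8); o[:a.shape[0],:a.shape[1]]=a;o[:b.shape[0],420:420+b.shape[1]]=b; cv2.imwrite("pics/mid2.png",o)
```

```text
7.9 [0.5063 0.1532 0.0431] [ 2.8  -1.06  4.67]
r 0.07014740754717433 b -10.013772145435496
```

View pics/mid2.png

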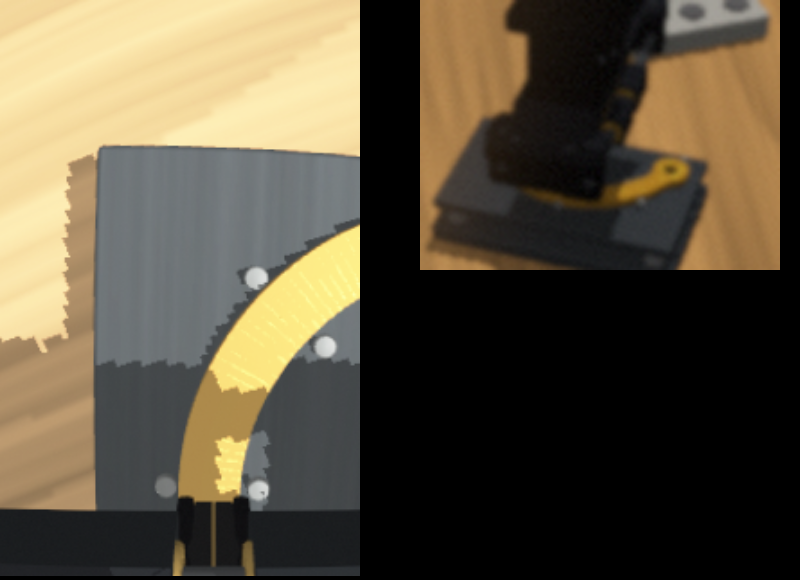

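The strip edges at (178,495) and (242,495) are centred on the finger gap at 213, and the blank is still in its pins. I'll continue.

jog_arm([
  {"translation": [-2.4, 0.6, 0], "twist": 0},
  {"translation": [-2.4, 0.8, 0], "twist": 0},
  {"translation": [-2.4, 0.8, 0], "twist": 0},
  {"translation": [-2.4, 0.9, 0], "twist": 0},
  {"translation": [-2.3, 1.0, 0], "twist": 0},
  {"translation": [-2.3, 1.1, 0], "twist": 0},
  {"translation": [-2.2, 1.1, 0], "twist": 0},
  {"translation": [-2.2, 1.3, 0], "twist": 0},
  {"translation": [-2.2, 1.3, 0], "twist": 0},
  {"translation": [-2.1, 1.4, 0], "twist": 0},
  {"translation": [-2.0, 1.5, 0], "twist": 0},
  {"translation": [-2.0, 1.5, 0], "twist": 0},
  {"translation": [-2.0, 1.6, 0], "twist": 0},
  {"translation": [-1.9, 1.7, 0], "twist": 0},
  {"translation": [-1.8, 1.8, 0], "twist": 0},
  {"translation": [-1.7, 1.8, 0], "twist": 0},
  {"translation": [-1.7, 1.9, 0], "twist": 0},
  {"translation": [-1.6, 1.9, 0], "twist": 0},
])

```text
time: 9.8
ee_pos: [0.4687, 0.1773, 0.043]
eef_rot: [-0.586, -0.395, 0.395, 0.586]
ft_force: [2.5, -2.2, 4.2]
width: 0.0006
```

Run:
```python
from bench import *
from h import *
s=read_state(); p=np.array(s["ee_pos"]); print(s["time"],p.round(4),np.array(s["ft_force"]).round(2)); d=p[:2]-[.5236,.2212]; print("r",np.hypot(*d),"b",-114.3-np.degrees(np.arctan2(d[1],d[0])))
w=camera("wrist"); s=camera("side")
a=cv2.resize(w["img"][:320,200:400,::-1],None,fx=1.8,fy=1.8); b=cv2.resize(s["img"][130:220,290:410,::-1],None,fx=3,fy=3,interpolation=cv2.INTER_CUBIC)
o=np.zeros((580,800,3),np.uint8); o[:a.shape[0],:a.shape[1]]=a;o[:b.shape[0],420:420+b.shape[1]]=b; cv2.imwrite("pics/mid3.png",o)
```

```text
9.8 [0.4687 0.1773 0.043 ] [ 2.53 -2.21  4.21]
r 0.07027596626191823 b 27.057827866872927
```

View pics/mid3.png

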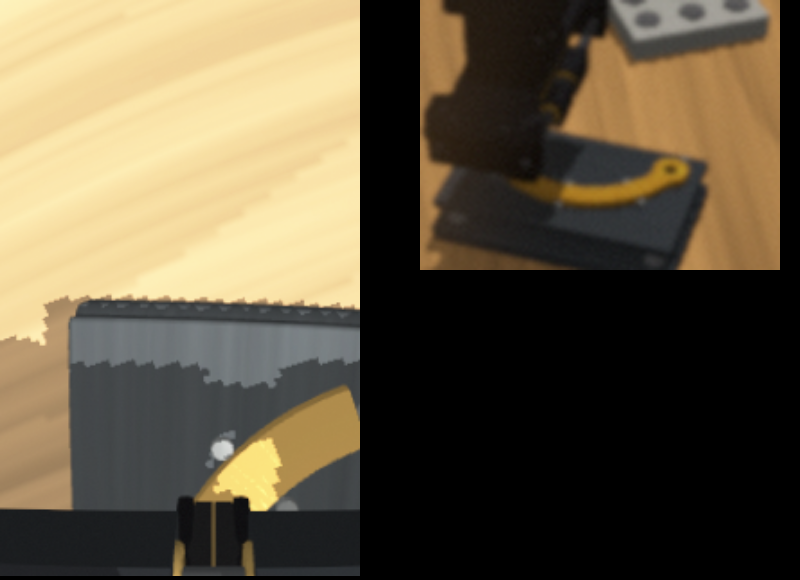

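jog_arm([
  {"translation": [-1.6, 2.0, 0], "twist": 0},
  {"translation": [-1.5, 2.1, 0], "twist": 0},
  {"translation": [-1.3, 2.1, 0], "twist": 0},
  {"translation": [-1.4, 2.1, 0], "twist": 0},
  {"translation": [-1.2, 2.2, 0], "twist": 0},
  {"translation": [-1.2, 2.2, 0], "twist": 0},
  {"translation": [-1.1, 2.3, 0], "twist": 0},
  {"translation": [-1.0, 2.3, 0], "twist": 0},
  {"translation": [-0.9, 2.4, 0], "twist": 0},
  {"translation": [-0.8, 2.4, 0], "twist": 0},
  {"translation": [-0.8, 2.4, 0], "twist": 0},
  {"translation": [-0.6, 2.4, 0], "twist": 0},
  {"translation": [-0.6, 2.5, 0], "twist": 0},
  {"translation": [-0.5, 2.5, 0], "twist": 0},
  {"translation": [-0.3, 2.5, 0], "twist": 0},
  {"translation": [-0.3, 2.5, 0], "twist": 0},
])

```text
time: 11.5
ee_pos: [0.4537, 0.2143, 0.043]
eef_rot: [-0.586, -0.395, 0.395, 0.586]
ft_force: [-0.3, -2.3, 4.6]
width: 0.0003
```

```bash
cat > look.py <<'E'
from bench import *
from h import *
import sys
s=read_state(); p=np.array(s["ee_pos"]); print(s["time"],p.round(4),np.array(s["ft_force"]).round(2)); d=p[:2]-[.5236,.2212]; print("r",np.hypot(*d),"b",-114.3-np.degrees(np.arctan2(d[1],d[0])))
w=camera("wrist"); s=camera("side")
a=cv2.resize(w["img"][180:320,220:420,::-1],None,fx=2,fy=2); b=cv2.resize(s["img"][130:220,290:410,::-1],None,fx=3,fy=3,interpolation=cv2.INTER_CUBIC)
t=cv2.resize(camera("top")["img"][170:290,190:300,::-1],None,fx=2.5,fy=2.5,interpolation=cv2.INTER_CUBIC)
o=np.zeros((590,800,3),np.uint8); o[:a.shape[0],:a.shape[1]]=a;o[:b.shape[0],420:420+b.shape[1]]=b; o[285:285+t.shape[0],:t.shape[1]]=t; cv2.imwrite(sys.argv[1],o)
E
python3 look.py pics/end1.png
```

```text
11.5 [0.4537 0.2143 0.043 ] [-0.28 -2.29  4.62]
r 0.07027960901550043 b 60.04256923696222
```

View pics/end1.png

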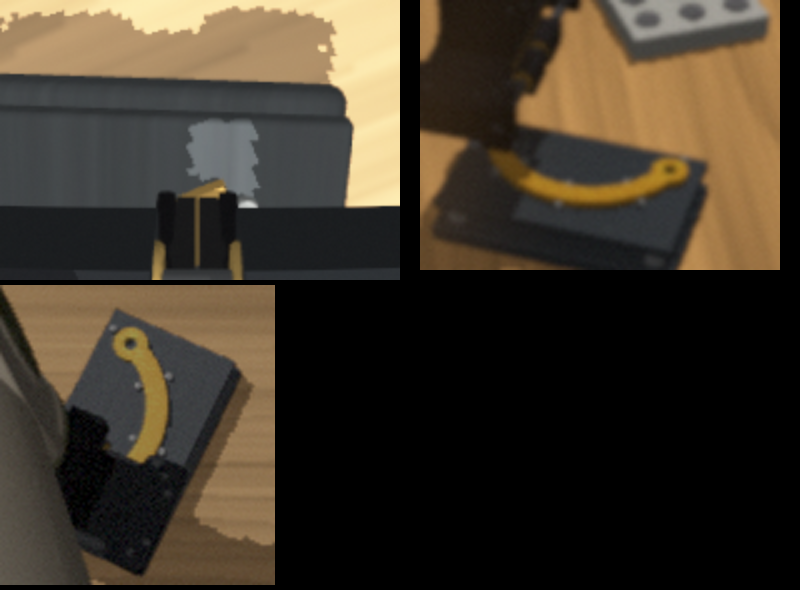

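Run:
```python
from bench import *
from h import *
w=camera("wrist"); C=np.array([.5236,.2212]); g=lambda r,b:np.r_[C+r*np.array([np.cos(np.radians(-114.3-b)),np.sin(np.radians(-114.3-b))]),.043]
for r in(.062,.078): print(r,(wproj(w,g(r,67.4))[0]-[220,180])*2)
a=w["img"][255:300,280:360,::-1]; cv2.imwrite("pics/endc.png",cv2.resize(a,None,fx=8,fy=8,interpolation=cv2.INTER_CUBIC))
```

```text
0.062 [238.320324   248.40025217]
0.078 [215.78253122 190.43387407]
```

View pics/endc.png

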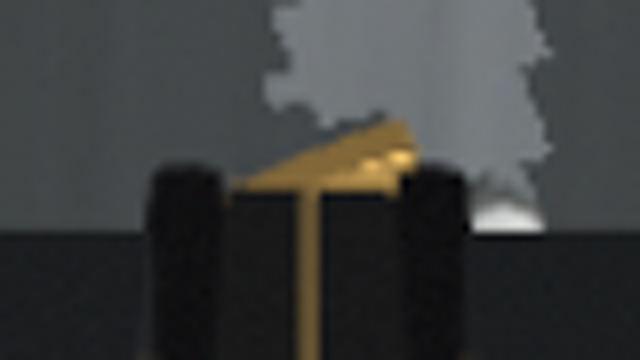

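Run:
```python
from bench import *
from h import *
from scipy.spatial.transform import Rotation as R
w=camera("wrist"); s=read_state(); p=np.array(s["ee_pos"]); M=R.from_quat(s["eef_rot"]).as_matrix()
print("tip front pred",wproj(w,p+M[:,2]*.0095),wproj(w,p-M[:,2]*.0095),"tcp",wproj(w,p),"seen row ~278.5, col 318.7")
m=np.radians(-114.3); x=-np.array([np.cos(m),np.sin(m)]); y=np.array([-x[1],x[0]]); O=np.array([.5236,.2212])-.05*x
for a,b in((.052,.088),(-.052,.088)): print("plate corner",wproj(w,np.r_[O+a*x+b*y,.037]))
cv2.imwrite("pics/wr_end.png",w["img"][:,:,::-1]); print(s["ft_force"])
```

```text
tip front pred [[316.8812442  277.73400957]] [[316.9409999  313.99879613]] tcp [[316.91071353 296.26453966]] seen row ~278.5, col 318.7
plate corner [[396.01413477 241.27515153]]
plate corner [[181.47262185 233.22456512]]
[-0.41703661 -0.38524193  3.61815826]
```

View pics/wr_end.png

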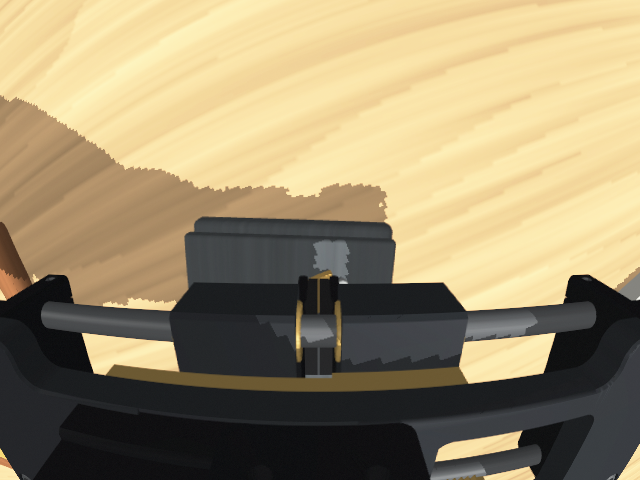

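The fingertip front edge appears where predicted (row 278). The strip's outer edge lies about 11 mm ahead of the TCP where it should be 8 mm, so the tip is roughly 2 mm inside the middle line here. I'll make a small centring step, go 2 mm further along, and then rest.

jog_arm([
  {"translation": [-0.7, 0.7, 0], "twist": 0},
  {"translation": [-0.7, 0.7, 0], "twist": 0},
  {"translation": [-0.7, 0.6, 0], "twist": 0},
  {"translation": [0, 0, 0], "twist": 0},
  {"translation": [0, 0, 0], "twist": 0},
  {"translation": [0, 0, 0], "twist": 0},
  {"translation": [0, 0, 0], "twist": 0},
  {"translation": [0, 0, 0], "twist": 0},
])

```text
time: 12.55
ee_pos: [0.4519, 0.2162, 0.0432]
eef_rot: [-0.586, -0.395, 0.395, 0.586]
ft_force: [3.4, -1.6, 4.2]
width: 0.0002
```

Run:
```python
from bench import *
from h import *
F=[]
for i in range(6):
    w=camera("wrist"); s=read_state(); F.append(s["ft_force"])
print(s["time"],s["ee_pos"],np.mean(F,0))
o=np.zeros((600,640,3),np.uint8)
o[:360]=cv2.resize(w["img"][255:300,280:360,::-1],(640,360),interpolation=cv2.INTER_CUBIC)
b=cv2.resize(camera("side")["img"][140:215,290:410,::-1],None,fx=3,fy=3,interpolation=cv2.INTER_CUBIC); o[365:365+b.shape[0],:360]=b
cv2.imwrite("pics/final.png",o)
```

```text
12.85 [0.45168452 0.21622221 0.04309269] [ 2.72174277 -1.83193819  4.58179671]
```

View pics/final.png

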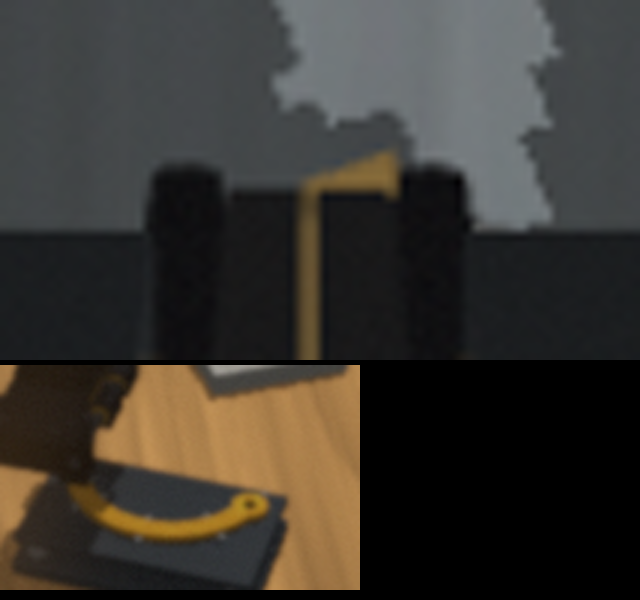

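The strip's end corner is now at crop (395,152), so the tip is centred on the square end. The contact is steady at about 4.6 N, with the plate about 3 mm down. The blank didn't move with the last step. I'm handing the job in.

```bash
python3 -c "
from bench import *
print(close_job()); s=read_state(); print(s['time'],s['ee_pos'],s['ft_force'])"
```

```text
the job is handed in; nothing more can be done
None
the job is handed in; nothing more can be done
```

I ran the shut fingertips along the top face of the small curved blank on the sprung plate, from the eyelet root to the square end, and handed the job in at about 13 s.

- **Contact:** at each stop the push was about 4–5 N and the tip height about 43 mm, so the plate was about 3 mm down and well short of the 9 mm limit. I did not read force between stops.
- **Finish:** the fingertips rest on the square end with about 4.6 N, at (0.452, 0.216, 0.043) m.
- **Blank and bystanders:** the last pictures show the blank still between its pins. I never went near the bar, jar or screwdriver, but did not check them in a final picture.
- **Disagreements:**
  - The side view put the blank about 3.5 mm further in x than the top view. I stayed near the top and wrist values.
  - Late in the run the wrist view showed the tip 1.5–2.5 mm inside the middle line, still well within the 16 mm strip. I made a 2 mm centring step at the square end.

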